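# Move the castings from the drying tray to the pot

## Task

The brass castings in the drying tray are dry and belong in the stoneware pot. Fold the tray's stiff cover up until it stands upright, set the pot's lid aside on the cork mat, and with both open move every casting from the tray into the pot; then put the lid back on, properly seated, and fold the cover down to half open, 45 degrees, in line with the brass stay arm beside it, so that the tray can air. Leave the other things on the bench alone.

Things in the scene. Friction and masses are not known exactly. Their poses are not given: they have to be found in the camera images.
- tray: Shallow dark steel drying tray, fixed to the bench, 200 (x) by 220 (y) mm; floor 6 mm above the bench, a lip 14 mm high all round. Origin: centre of its underside; x points away from the robot at yaw 0 (it stands turned a little either way). Two hinge posts stand at its far (+x) edge.
- stay_tip (a point): Upper end of the brass stay arm, a fixed bar 140 mm long beside the cover's +y edge. It slants at 45 degrees from the hinge line up and towards the robot; the half-open cover lies in line with it.
- cover (a joint): Angle (rad) of the tray's folding cover, an aluminium panel 216 mm wide reaching 201 mm from the hinge towards the robot. 0 = level, pi/2 = upright, stop at 1.75 (leaning back), 0.785 = half open, in line with the stay arm. The hinge is stiff (0.7 N m friction): the cover (0.3 kg) stays where it is left; moving it takes 2 to 6 N at its handle.
- cover_hinge (a point): Middle of the cover's hinge line, 122 mm beyond the tray's origin along tray x and 66 mm above the bench. The hinge line runs along the tray's y.
- cover_grip (a point): Grip point on the cover's handle: a round wooden rod, 12 mm thick, parallel to the hinge, sticking out 62 mm sideways from the cover's free edge on the tray's -y side. The point is on the rod's axis, 195 mm from the hinge line, 142 mm from the cover's middle, 34 mm clear of the panel's edge. Gripped across from above, the rod turns between the pads as the cover swings.
- pot: Round terracotta stoneware pot, fixed, 140 mm across and 60 mm high, wall 5 mm (inside 130 mm across), inner floor 6 mm above the bench. Origin: centre of its underside, z up.
- pot_lid: Loose lid of the pot (0.25 kg): a disc 144 mm across and 7 mm thick with a flange below it 118 mm across and 7 mm deep that drops into the pot's mouth, and on top an upright round knob 22 mm thick and 34 mm high. Origin: centre of the flange's underside (knob from 14 to 48 mm above it). Seated on the pot, the origin is 53 mm above the bench; on the cork mat it is 5 mm above it.
- mat: Round cork mat, 160 mm across and 5 mm thick, fixed flat on the bench. Origin: centre of its underside.
- casting1: Loose brass casting (about 0.08 kg), all alike, three to five standing in the tray under the cover: a round foot 28 mm across and 12 mm high with an upright stem (sprue) 10 mm thick on it, 42 mm high in all. Origin: centre of the foot's underside, z along the stem. None if absent.
- casting2: Loose brass casting (about 0.08 kg), all alike, three to five standing in the tray under the cover: a round foot 28 mm across and 12 mm high with an upright stem (sprue) 10 mm thick on it, 42 mm high in all. Origin: centre of the foot's underside, z along the stem. None if absent.
- casting3: Loose brass casting (about 0.08 kg), all alike, three to five standing in the tray under the cover: a round foot 28 mm across and 12 mm high with an upright stem (sprue) 10 mm thick on it, 42 mm high in all. Origin: centre of the foot's underside, z along the stem. None if absent.
- casting4: Loose brass casting (about 0.08 kg), all alike, three to five standing in the tray under the cover: a round foot 28 mm across and 12 mm high with an upright stem (sprue) 10 mm thick on it, 42 mm high in all. Origin: centre of the foot's underside, z along the stem. None if absent.
- casting5: Loose brass casting (about 0.08 kg), all alike, three to five standing in the tray under the cover: a round foot 28 mm across and 12 mm high with an upright stem (sprue) 10 mm thick on it, 42 mm high in all. Origin: centre of the foot's underside, z along the stem. None if absent.
- calipers: Steel calipers lying flat, 190 mm long, up to 7 mm thick; bystander, to be left alone. Origin: under its middle.
- brush: Brush lying flat; bystander, to be left alone. Origin: under its middle.
- screwdriver: Screwdriver lying flat; bystander, to be left alone. Origin: under its middle.
- tin: Small open brass tin, 85 x 60 x 18 mm; bystander, to be left alone. Origin: under its middle.
- flux_jar: Small jar, 44 mm across, 55 mm high; bystander, to be left alone. Origin: under its middle.
- bench_block: Square steel bench block, 65 x 65 x 20 mm; bystander, to be left alone. Origin: under its middle.
- ring_gauge: Small brass ring, 24 mm across, 6 mm high; bystander, to be left alone. Origin: under its middle.
There are look-alikes about, which are no part of the job. Leave any purple look-alike of the pot_lid alone.

How it is judged (in metres and radians):
On the way, in this order (a step that is already met when the one before it is completed fails the run):
1. the cover stands upright (80 degrees or more) while the pot's lid lies released on the cork mat, before the pot is filled (value of joint cover above 1.4 rad and horizontal distance between pot_lid and mat below 0.05 m and height (world z) of pot_lid below 0.012 m and angle between pot_lid's own z axis and vertical below 0.1 rad and contact force between pot_lid and the fingers below 0.1 N), for 0.2 s.
2. every casting is in the pot (horizontal distance between each of casting1, casting2, casting3, casting4, casting5 and pot below 0.062 m and z of casting1 in the frame of pot between -0.01 and 0.05 m and z of casting2 in the frame of pot between -0.01 and 0.05 m and z of casting3 in the frame of pot between -0.01 and 0.05 m and z of casting4 in the frame of pot between -0.01 and 0.05 m and z of casting5 in the frame of pot between -0.01 and 0.05 m), for 0.2 s.
At the end, for the whole second after the job is handed in: Every casting lies in the pot; the lid sits on the pot with its flange in the mouth, level and at rest; the cover stands still at 45 degrees, within 4.5 degrees (all of step 2 and horizontal distance between pot_lid and pot below 0.009 m and z of pot_lid in the frame of pot between 0.048 and 0.056 m and angle between pot_lid's own z axis and vertical below 0.05 rad and linear speed of pot_lid below 0.02 m/s and value of joint cover between 0.7054 and 0.8654 rad and velocity of joint cover between -0.03 and 0.03 rad/s); the robot touches nothing.
It fails at once if one of the other things on the bench is pushed more than 30 mm from its place (distance of any of calipers, brush, screwdriver, tin, flux_jar, bench_block, ring_gauge from where it was at the start of the episode above 0.03 m).
Of casting1, casting2, casting3, casting4, casting5 only 3 to 5 are there at a start; the rules pass over those that are not, and their reading is None.
At some moment in a run one of casting1, casting2, casting3, casting4, casting5 may be knocked a few centimetres aside while the robot is not near it.
It also fails if it takes over 210 s, if anything falls off the work surface, if the arm or the gripper's body presses on something with over 40 N, if the wrist force passes 120 N, or if a joint passes its speed limit or range.

## Robot

A 6-joint arm with a two-finger parallel gripper is mounted at the origin on the work surface. World frame = base frame: x ahead of the robot, y to its left, z up, the work surface at z = 0. Lengths are in mm, angles in rad, forces in N, time in s.
With the tool pointing down it reaches from about 350 to 975 mm from the base axis. Payload 7.1 kg.
Tool frame: the origin (TCP) lies midway between the tips of the shut fingers; the grasp point (between the pads) lies 19 mm behind it; z points along the fingers, y is the line along which they close (so a half turn about z gives the same grasp; the last joint's range is limited). The gripper opens to 88 mm and grips with 3 to 60 N. Pads are 20 mm wide; open, the fingers measure 115 mm over their backs; the gripper's body (75 mm by 178 mm) begins 61 mm behind the grasp point.
Start: joints at [1.245, 0.423, 1.63, -0, 1.089, -0.019], TCP at [188.724, 595.808, 189.175] pointing down, gripper open.
Joint ranges: [-3, 3], [-0.9, 2.11], [0.09, 2.58], [-1.31, 4.45], [0.11, 2.69], [-2.54, 2.54]. Speed limits (rad/s): [2.39, 2.39, 3.01, 3.14, 3.14, 3.14].

## Interface

Orientations are given as a rotation vector (axis times angle).
In Python, from workcell import get_obs, get_image, camera_params, close_job gives the robot as it stands.
- The arm moves only by the shell command python3 -m creep 'ROWS' [OPENING]. ROWS is a JSON object of lists of equal length, an entry for each row: "delta_pos": the shift along the tool's x, y, z in m, a list of three; "twist": the turn, a rotation vector about the tool's x, y, z in degrees, a list of three. A call has 1 to 20 rows; each row shifts and turns the commanded pose from where the row before left it, along the tool's axes as they then stand; what a row does not reach is not made up. A row lasts 1/12 s, in which the tool goes at most 41.7 mm and 7.16 degrees, less where a joint would pass 70% of its speed; a pose out of reach is approached as far as the arm can. A call with a gripper value outside its range is refused whole. OPENING is the opening, from 0 (shut) to 1 (fully open), set as the call begins (- or left out, the last holds). The fingers move at their own pace and stop on an object; the grip force is fixed at half the most. Time passes only in rows, so rows that do not move let the fingers close. It gives the time, the measured TCP pose, the force, the opening and the grip force at its end, in the units of the state.
- get_obs(): the state, without advancing time (a new reading comes with each control period).
- get_image(name): name is "scene" or "top"; returns (picture, depth): 384x512x3 uint8, red, green, blue; 384x512 float32, mm along the optical axis (not along the pixel's ray), 0 where there is no reading.
- camera_params(name): a dict with "camera_matrix" (3x3 intrinsics, pixels), "extrinsics" (4x4, takes a point from camera to world coordinates). Camera axes: x right, y down, z forward; pixel columns grow to the right and rows downward; lengths in mm; the calibration is good to about 2 mm. A picture is of the moment at which its call begins. camera_params takes no time and is no camera call.
- close_job(): hands the job in; it is judged then, once.
The state is a dict: "t": time; "qpos": joint angles; "qvel": joint speeds; "joint_torque": joint torques, N m; "ee_pos": TCP position; "orientation": TCP orientation; "ft_force": force on the tool from outside, world axes, zero at the start; "moment": the same for the moment, N m; "width": finger opening in mm; "grasp_force": force on a finger pad.
Only numpy, scipy, OpenCV 4.12 (cv2) and the standard library are available. Lean on these libraries where they do the work, as an engineer would, in place of code of your own. Each camera call takes 0.05 s, during which the arm holds its last target. There are 200 camera calls.

## Working session

There is one attempt and no reset: what is moved stays moved. The work goes in short steps, Python scripts to look and compute and a shell command to move; the robot and the scene stay as the last step left them, time stands still between calls to the robot, and variables do not carry over. Pictures are saved under pics/ and viewed, at most 14 in all, crops included, and the job is handed in when it is done.

```bash
ls; mkdir -p pics; python3 - <<'E'
from workcell import *
import cv2,numpy as np
o=get_obs();print({k:np.round(v,3) for k,v in o.items()})
for n in("scene","top"):
    im,d=get_image(n);np.savez(f"{n}0.npz",im=im,d=d)
    cv2.imwrite(f"pics/{n}0.png",cv2.resize(im[:,:,::-1],(800,600)))
    p=camera_params(n);print(n,p["camera_matrix"],p["extrinsics"])
E
```

```text
pics
{'t': np.float64(0.0), 'qpos': array([ 1.245,  0.424,  1.631,  0.   ,  1.089, -0.019]), 'qvel': array([ 0.   , -0.001, -0.001,  0.002,  0.   ,  0.   ]), 'joint_torque': array([-1.0000e-03, -5.4462e+01, -2.7367e+01,  6.4000e-02,  2.3000e-02,
       -0.0000e+00]), 'ee_pos': array([188.513, 595.251, 188.412]), 'orientation': array([-4.800e-01, -3.104e+00,  2.000e-03]), 'ft_force': array([-0.008, -0.011, -0.227]), 'moment': array([ 0.009, -0.068,  0.023]), 'grasp_force': np.float64(0.0), 'width': np.float64(87.768)}
scene [[384.07320772   0.         257.65043422]
 [  0.         384.07320772 189.38185348]
 [  0.           0.           1.        ]] [[ 1.94622303e-01  5.80187354e-01 -7.90888610e-01  1.37928214e+03]
 [ 9.80757277e-01 -1.27767991e-01  1.47616069e-01 -1.96669950e+02]
 [-1.54052721e-02 -8.04399139e-01 -5.93889470e-01  7.66484947e+02]
 [ 0.00000000e+00  0.00000000e+00  0.00000000e+00  1.00000000e+00]]
top [[444.30362198   0.         251.98409336]
 [  0.         444.30362198 191.49506009]
 [  0.           0.           1.        ]] [[-2.45246862e-02 -9.91851930e-01  1.25013150e-01  3.63696122e+02]
 [-9.99347710e-01  2.76395121e-02  2.32424708e-02 -4.21460788e+01]
 [-2.65083920e-02 -1.24361591e-01 -9.91882805e-01  1.41539482e+03]
 [ 0.00000000e+00  0.00000000e+00  0.00000000e+00  1.00000000e+00]]
```

View pics/top0.png

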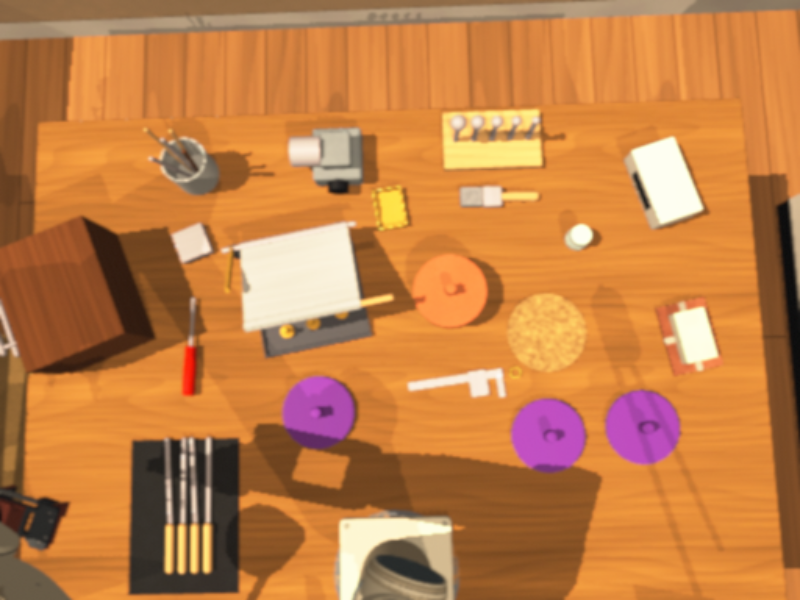

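View pics/scene0.png

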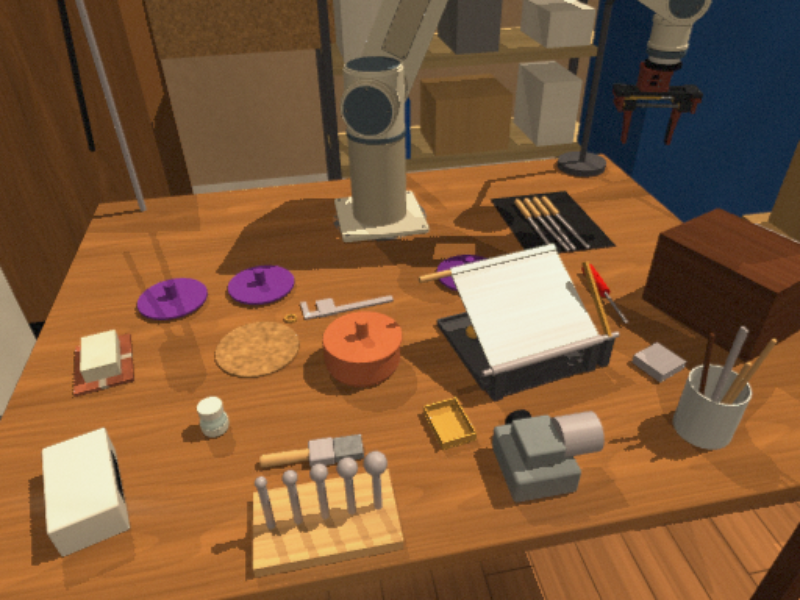

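The top view (800-px scale) shows the cover partly open with its rod at (378,300), the orange-lidded pot at (450,290) and the mat at (547,332). Castings show at (288,330), (313,323) and (342,315). The scene view agrees. Next I'll measure all of these.

```bash
cat > h.py <<'E'
from workcell import *
import cv2,numpy as np
from scipy.spatial.transform import Rotation as R
P={n:camera_params(n) for n in("scene","top")}
def cloud(n,d):
    K,E=P[n]["camera_matrix"],P[n]["extrinsics"]
    v,u=np.mgrid[:384,:512]
    c=np.stack([(u-K[0,2])/K[0,0]*d,(v-K[1,2])/K[1,1]*d,d],-1)
    return c@E[:3,:3].T+E[:3,3]
def ray(n,u,v,z):
    K,E=P[n]["camera_matrix"],P[n]["extrinsics"]
    r=E[:3,:3]@np.array([(u-K[0,2])/K[0,0],(v-K[1,2])/K[1,1],1]);o=E[:3,3]
    return o+r*(z-o[2])/r[2]
def proj(n,p):
    K,E=P[n]["camera_matrix"],P[n]["extrinsics"]
    c=E[:3,:3].T@(np.asarray(p,float)-E[:3,3]);q=K@c;return q[:2]/q[2]
def grab(n):
    im,d=get_image(n);return im,cv2.cvtColor(im,cv2.COLOR_RGB2HSV),d,cloud(n,d)
def tool(p):  # vector from TCP to world point p, in tool axes
    o=get_obs();r=R.from_rotvec(o["orientation"]);return r.inv().apply(np.asarray(p)-o["ee_pos"]),r.as_matrix()
E
python3 - <<'E'
from h import *
z=np.load("top0.npz");im,d=z["im"],z["d"];hsv=cv2.cvtColor(im,cv2.COLOR_RGB2HSV);W=cloud("top",d)
H,S,V=[hsv[...,i].astype(int) for i in range(3)]
s=512/800
def px(x,y):
    u,v=int(x*s),int(y*s);return u,v
for nm,q in dict(lid=(430,280),knob=(449,287),bench=(450,400),cover=(300,280),rod=(380,300),mat=(547,332),c1=(288,330),c2=(313,323),c3=(342,315),lip=(310,345)).items():
    u,v=px(*q);print(nm,hsv[v,u],W[v,u].round(0))
v,u=np.mgrid[:384,:512]
def blob(m,nm):
    n,l,st,c=cv2.connectedComponentsWithStats(m.astype(np.uint8));
    for i in np.argsort(-st[1:,4])[:1]+1:
        k=(l==i);print(nm,st[i],c[i].round(1),"med3d",np.median(W[k],0).round(1));return k
m=blob((W[...,2]>52)&(W[...,2]<70)&(abs(u-450*s)<35)&(abs(v-290*s)<35)&(H<9)&(S>150),"lid")
print("lid z-plane centre",ray("top",*[a.mean() for a in (np.nonzero(m)[1],np.nonzero(m)[0])],67))
E
for i in 1;do python3 - <<'E'
from h import *
z=np.load("top0.npz");W=cloud("top",z["d"]);im=z["im"]
# cover plane
k=np.zeros((384,512),np.uint8);cv2.fillPoly(k,[(np.array([[250,255],[340,235],[350,285],[258,310]])*.64).astype(int)],1)
q=W[k>0];c=q.mean(0);_,_,vt=np.linalg.svd(q-c,full_matrices=False);n=vt[2]*np.sign(vt[2][2]);print("cover n",n,"tilt",np.arccos(n[2]),"yaw dir",np.arctan2(n[1],n[0]),c)
cv2.imwrite("pics/topcrop.png",cv2.resize(im[125:235,130:390,::-1],(780,330),interpolation=cv2.INTER_CUBIC))
z=np.load("scene0.npz")
cv2.imwrite("pics/scenecrop.png",cv2.resize(z["im"][145:255,130:400,::-1],(800,326),interpolation=cv2.INTER_CUBIC))
E
done
```

```text
lid [ 13 179 254] [570. -82.  69.]
knob [ 13 179 254] [ 552. -116.  102.]
bench [ 14 190 230] [ 334. -117.    2.]
cover [ 21  35 248] [569. 165. 120.]
rod [ 23 137 255] [521.  13. 161.]
mat [ 19 160 250] [ 467. -317.    6.]
c1 [ 18 199 190] [483. 207.  19.]
c2 [ 17 199 172] [497. 154.  31.]
c3 [ 17 187 203] [512.  99.  21.]
lip [ 12  48 116] [455. 165.   3.]
cover n [0.91918649 0.2390084  0.31300348] tilt 1.2524425493518714 yaw dir 0.2543883492887415 [586.82401856 167.67891973 117.80144528]Traceback (most recent call last):
  File "<stdin>", line 15, in <module>
    return _wrapfunc(a, 'nonzero')
    return _wrapit(obj, method, *args, **kwds)
    result = getattr(arr, method)(*args, **kwds)
ValueError: Calling nonzero on 0d arrays is not allowed. Use np.atleast_1d(scalar).nonzero() instead.
```

View pics/topcrop.png

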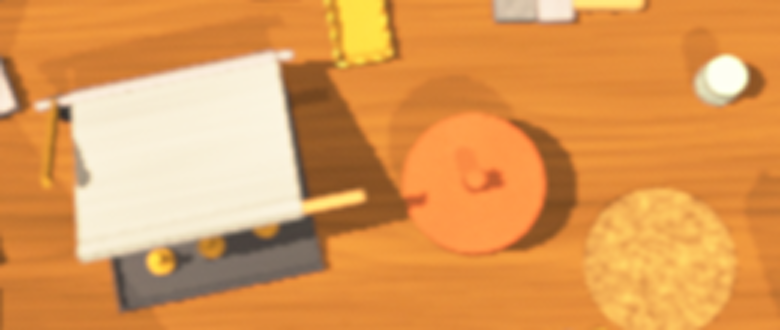

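View pics/scenecrop.png

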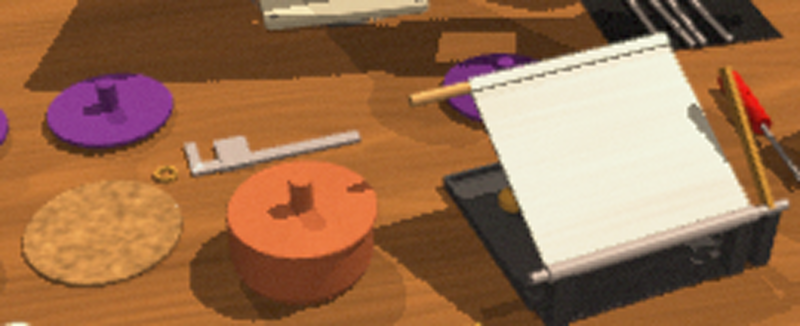

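The crops confirm the cover is part way up, hinge ends at crop px (40,105) and (290,55), with the rod running from (303,208) to (365,197) and three castings peeking out.

```bash
python3 - <<'E'
from h import *
z=np.load("top0.npz");im,d=z["im"],z["d"];hsv=cv2.cvtColor(im,cv2.COLOR_RGB2HSV);W=cloud("top",d)
c=lambda x,y,zz:ray("top",130+x/3,125+y/3,zz)
a,b=c(42,105,66),c(290,55,66);e=a-b;yaw=np.arctan2(-e[0],e[1]);print("hinge",a,b,(a+b)/2,"yaw",yaw)
p,q=c(122,308,14),c(327,267,14);e2=p-q;print("near edge",p,q,(p+q)/2,np.arctan2(-e2[0],e2[1]))
yw=np.arctan2(-e2[0],e2[1]);m=(p+q)/2+100*np.array([np.cos(yw),np.sin(yw),0]);print("tray origin from near",m,"from hinge",(a+b)/2-122*np.array([np.cos(yaw),np.sin(yaw),0]))
def circ(m,zz,nm):
    cs,_=cv2.findContours(m.astype(np.uint8),cv2.RETR_EXTERNAL,cv2.CHAIN_APPROX_NONE);k=max(cs,key=cv2.contourArea)
    el=cv2.fitEllipse(k);print(nm,el,ray("top",*el[0],zz))
v,u=np.mgrid[:384,:512]
circ((W[...,2]>55)&(abs(u-288)<32)&(abs(v-186)<32),67,"lid")
kn=(W[...,2]>90)&(abs(u-288)<25)&(abs(v-186)<25);print("knob",kn.sum(),np.median(W[kn],0),ray("top",u[kn].mean(),v[kn].mean(),101))
mm=(abs(u-350)<32)&(abs(v-212)<32)
print(hsv[212,340:360:4],hsv[190,384:400:4])
circ((W[...,2]>4)&mm,5,"mat")
rod=(W[...,2]>120)&(u>232)&(u<256)&(v>183)&(v<203);q=W[rod];print("rod",rod.sum(),q.mean(0),q.min(0),q.max(0),np.percentile(q[:,2],90))
for x,y in((160,262),(210,247),(265,230)):
    u0,v0=130+x//3,125+y//3;w=W[v0-5:v0+5,u0-5:u0+5].reshape(-1,3);print("cast",w[np.argmax(w[:,2])],c(x,y,48))
k=np.zeros((384,512),np.uint8);cv2.fillPoly(k,[(np.array([[260,255],[335,240],[345,280],[268,300]])*.64).astype(int)],1)
q=W[(k>0)];A=np.c_[q[:,:2],np.ones(len(q))];s=np.linalg.lstsq(A,q[:,2],rcond=None)[0];r=q[:,2]-A@s;print(s,r.std(),"angle",np.arctan(np.hypot(*s[:2])),np.arctan2(s[1],s[0]))
E
```

```text
hinge [641.80650733 322.8499212   66.        ] [686.82099878  64.47965864  66.        ] [664.31375305 193.66478992  66.        ] yaw 0.17249334300425434
near edge [432.2134212  250.73129048  14.        ] [469.76297533  33.51081276  14.        ] [450.98819827 142.12105162  14.        ] 0.1711721806742617
tray origin from near [549.52677602 159.15480322  14.        ] from hinge [544.12424841 172.72480489  66.        ]
lid ((287.0621337890625, 185.6835479736328), (45.5423583984375, 46.22543716430664), 101.49430847167969) [ 548.56014545 -118.26305053   67.        ]
knob 54 [ 546.40236143 -116.32582808  101.89853455] [ 549.27905108 -119.21212966  101.        ]
[[ 19 158 251]
 [ 19 161 250]
 [ 19 159 251]
 [ 17 166 243]
 [ 20 157 253]] [[ 14 191 200]
 [ 14 190 204]
 [ 14 191 206]
 [ 14 191 208]]
mat ((349.1341552734375, 212.3967742919922), (47.04571533203125, 50.7553825378418), 130.01759338378906) [ 466.27907287 -314.76036794    5.        ]
rod 81 [516.68439561  14.98289005 208.9377958 ] [363.69612218 -42.14607884 155.15447361] [ 532.14711159   41.4686451  1415.39482047] 166.26819979779793
cast [483.34140191 196.52149843 158.65720071] [476.93294448 204.1221177   48.        ]
cast [495.70478937 149.5704915  165.47153006] [491.07953859 152.18404219  48.        ]
cast [ 363.69612218  -42.14607884 1415.39482047] [507.17333155  94.99536238  48.        ]
[-1.27718995e+00 -4.48136460e-01  9.43787758e+02] 53.89833818900658 angle 0.9344956911202289 -2.8041368376238927
```

```bash
python3 -m creep '{"delta_pos":[[0,0,-0.008],[0,0,-0.008],[0,0,-0.008],[0,0,-0.008],[0,0,-0.008],[0,0,-0.008],[0,0,-0.008],[0,0,-0.008],[0,0,-0.008]],"twist":[[0,0,6.95],[0,0,6.95],[0,0,6.95],[0,0,6.95],[0,0,6.95],[0,0,6.95],[0,0,6.95],[0,0,6.95],[0,0,6.95]]}'
python3 - <<'E'
from h import *
z=np.load("top0.npz");W=cloud("top",z["d"]);hsv=cv2.cvtColor(z["im"],cv2.COLOR_RGB2HSV)
v,u=np.mgrid[:384,:512]
rod=(W[...,2]>130)&(W[...,2]<180)&(u>234)&(u<256)&(v>183)&(v<203)&(hsv[...,1]>80);q=W[rod];print("rod",rod.sum(),q.mean(0),q.std(0),q[:,:2].min(0),q[:,:2].max(0),np.percentile(q[:,2],[10,50,90]))
f=np.polyfit(q[:,1],q[:,0],1);print(f)
t,r=tool([522,11,259]);print(t,r)
E
```

```text
t: 0.85
ee_pos: [188.6, 595.5, 261.1]
orientation: [2.029, 2.398, -0.001]
ft_force: [-0.8, -0.1, 0.2]
width: 87.8
grasp_force: 0.0
rod 69 [523.1490749   14.23538012 162.54030533] [ 4.08343641 12.93664267  2.80749711] [515.57517849  -7.41014881] [532.14711159  35.72359119] [159.24982452 162.39342829 166.09246522]
[-1.63474094e-01  5.25476191e+02]
[-631.61987371  232.02961982    2.52213747] [[-1.65543417e-01  9.86202468e-01 -2.63434863e-04]
 [ 9.86202163e-01  1.65543132e-01 -8.74274387e-04]
 [-8.18601725e-04 -4.04530401e-04 -9.99999583e-01]]
```

```bash
python3 -m creep '{"delta_pos":[[-0.035,0.013,0],[-0.035,0.013,0],[-0.035,0.013,0],[-0.035,0.013,0],[-0.035,0.013,0],[-0.035,0.013,0],[-0.035,0.013,0],[-0.035,0.013,0],[-0.035,0.013,0],[-0.035,0.013,0],[-0.035,0.013,0],[-0.035,0.013,0],[-0.035,0.013,0],[-0.035,0.013,0],[-0.035,0.013,0],[-0.035,0.013,0],[-0.035,0.013,0],[-0.035,0.013,0],[0,0,0],[0,0,0]],"twist":[[0,0,0],[0,0,0],[0,0,0],[0,0,0],[0,0,0],[0,0,0],[0,0,0],[0,0,0],[0,0,0],[0,0,0],[0,0,0],[0,0,0],[0,0,0],[0,0,0],[0,0,0],[0,0,0],[0,0,0],[0,0,0],[0,0,0],[0,0,0]]}'
python3 - <<'E'
from h import *
print(tool([524,13,138])[0]); 
im,_,_,_=grab("scene");cv2.imwrite("pics/s1.png",im[100:330,150:420,::-1])
E
```

```text
t: 2.52
ee_pos: [527.5, 13.7, 260.6]
orientation: [-2.026, -2.4, 0.001]
ft_force: [-1.2, -0.1, 0.3]
width: 87.9
grasp_force: 0.0
[ -0.1515233   -3.41672605 122.59270614]
```

View pics/s1.png

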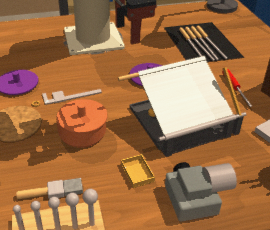

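The fingers (crop px 137,25) are over the rod at (125,78) in this view. Descending and closing.

```bash
python3 -m creep '{"delta_pos":[[0,-0.003,0.03],[0,0,0.03],[0,0,0.03],[0,0,0.02],[0,0,0.0125],[0,0,0],[0,0,0]],"twist":[[0,0,0],[0,0,0],[0,0,0],[0,0,0],[0,0,0],[0,0,0],[0,0,0]]}'
python3 -m creep '{"delta_pos":[[0,0,0],[0,0,0],[0,0,0],[0,0,0],[0,0,0],[0,0,0],[0,0,0],[0,0,0]],"twist":[[0,0,0],[0,0,0],[0,0,0],[0,0,0],[0,0,0],[0,0,0],[0,0,0],[0,0,0]]}' 0
python3 -c "
from h import *
o=get_obs();r=R.from_rotvec(o['orientation']).as_matrix();print(r[:,1])
g=o['ee_pos']-19*r[:,2];print(g)
th=np.arcsin((157-66)/195);print(th)
prev=0
for t in np.linspace(th,1.57,13)[1:]:
  a=195*(np.cos(th)-np.cos(t));b=-195*(np.sin(t)-np.sin(th));print(round(t,3),round(a,1),round(b,1))
"
```

```text
t: 3.15
ee_pos: [523.4, 15.9, 138.4]
orientation: [-2.019, -2.405, 0.002]
ft_force: [0.6, -0.7, 1.2]
width: 87.7
grasp_force: 0.0
t: 3.82
ee_pos: [524.3, 14.7, 138.7]
orientation: [2.022, 2.404, 0.0]
ft_force: [-0.5, -0.4, 0.6]
width: 37.8
grasp_force: 0.0
[9.85218007e-01 1.71305217e-01 4.25801924e-05]
[524.32637723  14.67750678 157.7276899 ]
0.48551812229559116
0.576 8.9 -15.2
0.666 19.2 -29.5
0.757 30.7 -42.9
0.847 43.3 -55.1
0.937 57.0 -66.2
1.028 71.7 -75.9
1.118 87.2 -84.4
1.209 103.4 -91.3
1.299 120.1 -96.8
1.389 137.3 -100.8
1.48 154.7 -103.2
1.57 172.3 -104.0
```

```bash
python3 -m creep '{"delta_pos":[[0,0,0],[0,0,0],[0,0,0],[0,0,0],[0,0,0],[0,0,0],[0,0,0],[0,0,0]],"twist":[[0,0,0],[0,0,0],[0,0,0],[0,0,0],[0,0,0],[0,0,0],[0,0,0],[0,0,0]]}'
```

```text
t: 4.48
ee_pos: [524.3, 14.8, 138.7]
orientation: [2.022, 2.404, -0.0]
ft_force: [-0.2, 0.3, 0.2]
width: 0.5
grasp_force: 0.0
```

```bash
python3 - <<'E'
from h import *
im,_,_,_=grab("scene");im2,_,_,W=grab("top")
a=cv2.resize(im[120:230,230:400],(510,330),interpolation=cv2.INTER_CUBIC);b=cv2.resize(im2[140:240,150:240+10],(297,330),interpolation=cv2.INTER_CUBIC)
cv2.imwrite("pics/s2.png",np.hstack([a,b])[:,:800,::-1])
print(proj("scene",[524,14,157]),proj("top",[524,14,157]))
E
```

```text
[275.444026  177.5771572] [242.6457364  191.16262537]
```

View pics/s2.png

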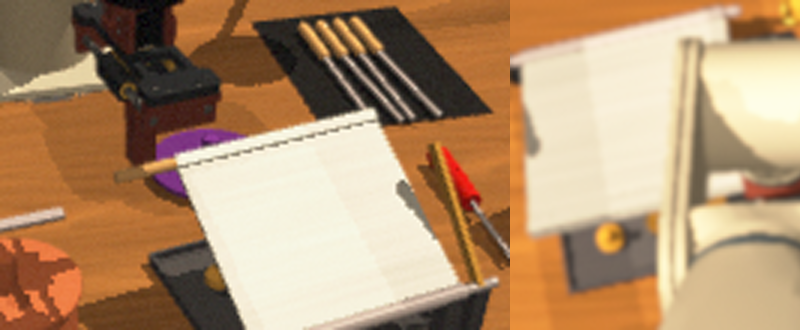

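The closed fingers (left crop, 150,160) end at the rod without it between them. I'll triangulate the rod properly from both initial views.

```bash
python3 - <<'E'
from h import *
o=get_obs();print(o["width"],o["ee_pos"],proj("scene",o["ee_pos"]),proj("scene",o["ee_pos"]+[0,0,40]))
def rodline(n):
    z=np.load(n+"0.npz");hsv=cv2.cvtColor(z["im"],cv2.COLOR_RGB2HSV);W=cloud(n,z["d"])
    v,u=np.mgrid[:384,:512]
    if n=="top": m=(u>230)&(u<254)&(v>185)&(v<200)&(hsv[...,1]<175)&(hsv[...,1]>70)&(hsv[...,2]>200)
    else: m=(u>266)&(u<291)&(v>168)&(v<182)&(hsv[...,1]<200)&(hsv[...,1]>60)&(hsv[...,2]>110)&(hsv[...,0]<60)
    print(n,m.sum(),u[m].min(),u[m].max(),W[m].mean(0),np.median(W[m],0))
    f=np.polyfit(u[m],v[m],1);return f,u[m].min(),u[m].max()
ft,a,b=rodline("top");fs,c,d=rodline("scene");print(ft,fs)
# solve: for points on top rod line, find height where scene projection meets scene line
from scipy.optimize import brentq
for u in np.linspace(a,b,5):
    v=np.polyval(ft,u)
    g=lambda z:(lambda q:q[1]-np.polyval(fs,q[0]))(proj("scene",ray("top",u,v,z)))
    z=brentq(g,50,300);p=ray("top",u,v,z);print(u,v,p.round(1),proj("scene",p).round(1))
crop=lambda n,s:cv2.resize(np.load(n+"0.npz")["im"][s],(400,300),interpolation=cv2.INTER_NEAREST)
cv2.imwrite("pics/s3.png",np.hstack([crop("scene",np.s_[160:190,260:300]),crop("top",np.s_[178:208,222:262])])[:,:,::-1])
E
```

```text
0.11702811475977463 [524.31938089  14.74216112 138.67749151] [275.64839406 182.96692163] [275.82907114 171.12542216]
top 99 231 251 [524.68836447  19.27935208 141.24373451] [523.36325896  18.43717047 161.92612661]
scene 169 267 288 [412.72641013  39.15210564  85.93882419] [517.07331087  43.53533928 154.33594968]
[-1.97949342e-01  2.39366356e+02] [-8.21114932e-02  1.98215081e+02]
231.0 193.64005805515228 [517.7  47.4 157.6] [286.5 174.7]
236.0 192.65031134416395 [519.9  32.9 159.9] [281.7 175.1]
241.0 191.6605646331756 [522.1  18.5 162.1] [276.9 175.5]
246.0 190.67081792218727 [524.2   4.1 164.3] [272.  175.9]
251.0 189.6810712111989 [526.4 -10.2 166.6] [267.1 176.3]
```

View pics/s3.png

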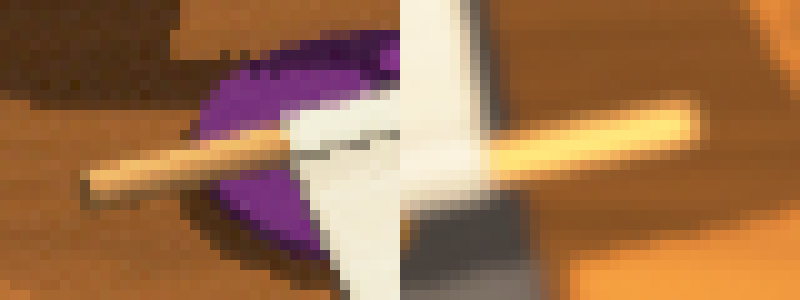

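```bash
python3 - <<'E'
from h import *
im,hsv,d,W=grab("scene");np.savez("s4.npz",im=im,d=d)
print(get_obs()["t"],proj("scene",[524,14,138]),proj("scene",[527,14,260]))
for v in range(150,190,3): print(v,[tuple(W[v,u].round(0).astype(int)) for u in (272,275,278,282)])
cv2.imwrite("pics/s4.png",cv2.resize(im[120:200,235:335,::-1],(800,600),interpolation=cv2.INTER_NEAREST))
E
```

```text
4.6333 [275.36226776 183.13167172] [276.18509858 145.86273724]
150 [(np.int64(559), np.int64(-5), np.int64(269)), (np.int64(554), np.int64(4), np.int64(264)), (np.int64(607), np.int64(-1), np.int64(296)), (np.int64(610), np.int64(8), np.int64(296))]
153 [(np.int64(556), np.int64(-4), np.int64(258)), (np.int64(579), np.int64(-2), np.int64(271)), (np.int64(613), np.int64(-3), np.int64(291)), (np.int64(616), np.int64(7), np.int64(291))]
156 [(np.int64(521), np.int64(4), np.int64(227)), (np.int64(540), np.int64(8), np.int64(238)), (np.int64(609), np.int64(-1), np.int64(280)), (np.int64(613), np.int64(7), np.int64(282))]
159 [(np.int64(525), np.int64(3), np.int64(220)), (np.int64(538), np.int64(9), np.int64(227)), (np.int64(611), np.int64(-2), np.int64(273)), (np.int64(608), np.int64(9), np.int64(270))]
162 [(np.int64(521), np.int64(5), np.int64(208)), (np.int64(537), np.int64(9), np.int64(217)), (np.int64(609), np.int64(-1), np.int64(263)), (np.int64(608), np.int64(9), np.int64(261))]
165 [(np.int64(1379), np.int64(-197), np.int64(766)), (np.int64(537), np.int64(9), np.int64(207)), (np.i
[... 864 characters left out ...]
(2), np.int64(156)), (np.int64(320), np.int64(63), np.int64(1)), (np.int64(323), np.int64(73), np.int64(2)), (np.int64(341), np.int64(82), np.int64(13))]
183 [(np.int64(334), np.int64(49), np.int64(1)), (np.int64(334), np.int64(60), np.int64(-1)), (np.int64(340), np.int64(69), np.int64(2)), (np.int64(344), np.int64(82), np.int64(3))]
186 [(np.int64(350), np.int64(45), np.int64(0)), (np.int64(353), np.int64(55), np.int64(1)), (np.int64(353), np.int64(66), np.int64(-1)), (np.int64(358), np.int64(78), np.int64(0))]
189 [(np.int64(367), np.int64(41), np.int64(0)), (np.int64(368), np.int64(51), np.int64(-1)), (np.int64(374), np.int64(60), np.int64(2)), (np.int64(373), np.int64(74), np.int64(-1))]
```

View pics/s4.png

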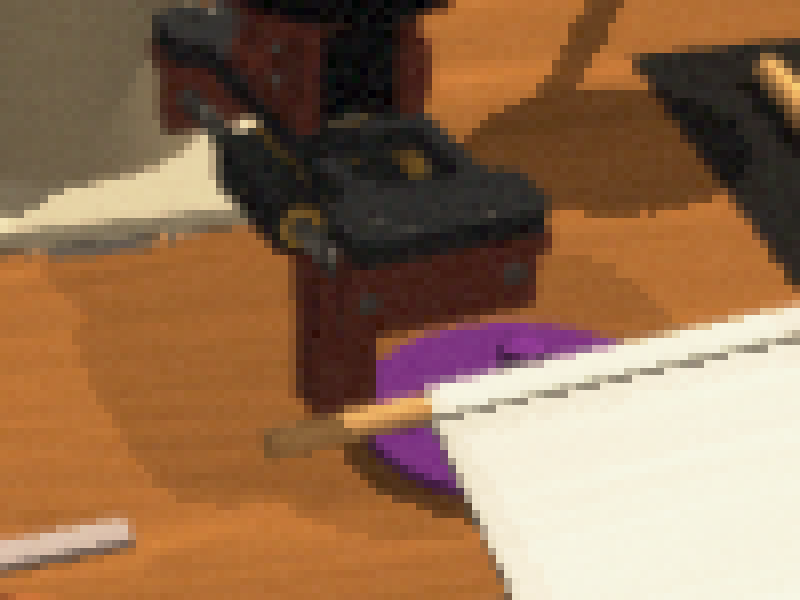

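```bash
python3 - <<'E'
from h import *
z=np.load("scene0.npz");W=cloud("scene",z["d"])
print("start tcp proj",proj("scene",[188.7,595.8,189.2]))
for u in (399,400,401,402): 
  print(u,[tuple(W[v,u].round(0).astype(int).tolist()) for v in range(76,94,2)])
for u in (426,428,430): 
  print(u,[tuple(W[v,u].round(0).astype(int).tolist()) for v in range(76,94,2)])
z=np.load("s4.npz");W=cloud("scene",z["d"])
for u in (274,276,278,280): print(u,[tuple(W[v,u].round(0).astype(int).tolist()) for v in range(165,180)])
print(get_obs()["qpos"],get_obs()["ee_pos"],get_obs()["moment"])
E
```

```text
start tcp proj [409.58688193  99.58877152]
399 [(179, 540, 278), (184, 538, 273), (180, 542, 264), (183, 542, 258), (186, 542, 252), (183, 545, 243), (189, 543, 238), (182, 549, 228), (-464, 955, -75)]
400 [(185, 540, 281), (183, 543, 272), (187, 542, 267), (187, 544, 259), (186, 546, 251), (184, 548, 243), (182, 552, 235), (183, 553, 228), (-440, 945, -65)]
401 [(189, 541, 282), (182, 547, 272), (187, 545, 267), (185, 548, 258), (185, 550, 251), (188, 550, 244), (-439, 946, -42), (-443, 951, -55), (-440, 951, -65)]
402 [(187, 546, 281), (181, 552, 271), (188, 549, 267), (185, 552, 258), (-449, 953, -24), (-449, 955, -35), (-445, 955, -45), (-442, 956, -55), (-434, 954, -63)]
426 [(-378, 1036, 39), (-372, 1035, 30), (-372, 1038, 19), (-379, 1046, 5), (199, 639, 248), (205, 637, 243), (209, 636, 237), (214, 635, 232), (-374, 1057, -49)]
428 [(197, 641, 276), (198, 642, 269), (211, 635, 267), (213, 636, 261), (210, 640, 252), (218, 636, 248), (212, 642, 238), (216, 642, 232), (218, 642, 225)]
430 [(214, 636, 283), (214, 638, 275), (215, 640, 268), (216, 641, 261), (218, 642, 255), (137
[... 511 characters left out ...]
1), (530, 14, 159), (527, 15, 154)]
278 [(609, -1, 254), (531, 19, 199), (534, 18, 198), (531, 19, 192), (532, 19, 190), (534, 18, 188), (535, 18, 186), (537, 18, 183), (532, 19, 177), (533, 19, 174), (524, 21, 165), (526, 21, 163), (524, 21, 158), (527, 21, 157), (313, 75, -1)]
280 [(534, 24, 203), (532, 24, 199), (531, 25, 195), (534, 24, 194), (533, 24, 190), (533, 24, 187), (533, 24, 183), (533, 24, 180), (534, 24, 177), (519, 28, 163), (525, 27, 164), (523, 27, 160), (527, 26, 159), (528, 26, 157), (315, 82, 0)]
[ 5.41625957e-03  3.45721084e-01  1.89060938e+00 -3.64902319e-05
  9.05345449e-01 -1.66853940e-01] [524.28137666  14.72999638 138.66188429] [-0.06076485  0.02596133  0.00856841]
```

Depth shows the real fingertips about 34 mm above the reported TCP, both here and at the start, so I'll allow for that offset. I'll half open, go 34 mm lower and close.

```bash
python3 -m creep '{"delta_pos":[[0,0,0],[0,0,0],[0,0,0],[0,0,0],[0,0,0],[0,0,0],[0,0,0],[0,0,0],[0,0,0.01],[0,0,0.012],[0,0,0.012],[0,0,0],[0,0,0]],"twist":[[0,0,0],[0,0,0],[0,0,0],[0,0,0],[0,0,0],[0,0,0],[0,0,0],[0,0,0],[0,0,0],[0,0,0],[0,0,0],[0,0,0],[0,0,0]]}' 0.5
python3 -m creep '{"delta_pos":[[0,0,0],[0,0,0],[0,0,0],[0,0,0],[0,0,0],[0,0,0],[0,0,0],[0,0,0],[0,0,0],[0,0,0]],"twist":[[0,0,0],[0,0,0],[0,0,0],[0,0,0],[0,0,0],[0,0,0],[0,0,0],[0,0,0],[0,0,0],[0,0,0]]}' 0
```

```text
t: 5.72
ee_pos: [523.5, 14.7, 103.7]
orientation: [-2.021, -2.403, 0.002]
ft_force: [0.6, 1.0, 0.3]
width: 43.9
grasp_force: 0.0
t: 6.55
ee_pos: [522.4, 14.4, 104.6]
orientation: [-2.02, -2.403, 0.004]
ft_force: [-5.2, -1.6, 4.3]
width: 11.0
grasp_force: 30.0
```

```bash
python3 -m creep '{"delta_pos":[[0,0.0054,-0.0094],[0,0.0059,-0.0091],[0,0.0064,-0.0087],[0,0.0068,-0.0084],[0,0.0073,-0.008],[0,0.0077,-0.0076],[0,0.0081,-0.0071],[0,0.0085,-0.0067],[0,0.0089,-0.0062],[0,0.0092,-0.0057],[0,0.0095,-0.0052],[0,0.0098,-0.0046],[0,0.01,-0.0041],[0,0.0102,-0.0035],[0,0.0104,-0.0029],[0,0.0105,-0.0024],[0,0.0107,-0.0018],[0,0.0107,-0.0012],[0,0.0108,-0.0006],[0,0.0108,0]],"twist":[[0,0,0],[0,0,0],[0,0,0],[0,0,0],[0,0,0],[0,0,0],[0,0,0],[0,0,0],[0,0,0],[0,0,0],[0,0,0],[0,0,0],[0,0,0],[0,0,0],[0,0,0],[0,0,0],[0,0,0],[0,0,0],[0,0,0],[0,0,0]]}'
python3 -m creep '{"delta_pos":[[0,0,0],[0,0,0],[0,0,0]],"twist":[[0,0,0],[0,0,0],[0,0,0]]}'
```

```text
t: 8.22
ee_pos: [699.9, 45.1, 210.2]
orientation: [2.022, 2.404, -0.0]
ft_force: [-3.7, -1.9, 5.1]
width: 11.3
grasp_force: 30.0
t: 8.47
ee_pos: [701.4, 45.4, 210.0]
orientation: [2.019, 2.401, 0.006]
ft_force: [2.8, -0.0, 5.3]
width: 11.2
grasp_force: 30.0
```

```bash
python3 -m creep '{"delta_pos":[[0,0,0],[0,0,0],[0,0,0],[0,0,0],[0,0,0],[0,0,0],[0,0,0],[0,0,0],[0,0,-0.03],[0,0,-0.03],[0,0,0],[0,0,0]],"twist":[[0,0,0],[0,0,0],[0,0,0],[0,0,0],[0,0,0],[0,0,0],[0,0,0],[0,0,0],[0,0,0],[0,0,0],[0,0,0],[0,0,0]]}' 0.7
python3 -c "
from h import *
print(tool([549,-118.8,37])[0])
im,hsv,d,W=grab('scene');v=np.s_
m=(W[...,2]>120)&(hsv[...,1]<60)&(W[...,0]>600)&(W[...,0]<760)&(W[...,1]>60)&(W[...,1]<310)&(W[...,2]<262)
q=W[m];A=np.c_[q[:,1:],np.ones(len(q))];s=np.linalg.lstsq(A,q[:,0],rcond=None)[0];print(m.sum(),s)
cv2.imwrite('pics/s5.png',im[100:330,150:420,::-1])"
```

```text
t: 9.47
ee_pos: [700.5, 45.3, 270.2]
orientation: [2.02, 2.402, 0.005]
ft_force: [0.1, -0.5, -1.2]
width: 61.5
grasp_force: 0.0
[-135.53123603 -178.40378401  232.53021109]
3033 [-1.78795537e-01  5.64467989e-02  6.98468807e+02]
```

View pics/s5.png

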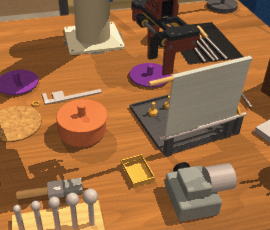

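The cover stands upright at about 1.62 rad (crop 208,95), clear of the gripper. On to the lid.

```bash
python3 -m creep '{"delta_pos":[[-0.0226,-0.0297,0],[-0.0226,-0.0297,0],[-0.0226,-0.0297,0],[-0.0226,-0.0297,0],[-0.0226,-0.0297,0],[-0.0226,-0.0297,0],[0,0,0.03],[0,0,0.03],[0,0,0.03],[0,0,0.03],[0,0,0.03],[0,0,0.02],[0,0,0],[0,0,0]],"twist":[[0,0,0],[0,0,0],[0,0,0],[0,0,0],[0,0,0],[0,0,0],[0,0,0],[0,0,0],[0,0,0],[0,0,0],[0,0,0],[0,0,0],[0,0,0],[0,0,0]]}'
python3 -c "
from h import *
print(tool([549,-118.8,37])[0])
im,hsv,d,W=grab('scene')
# finger lowest points near tool
m=(abs(W[...,0]-549)<70)&(abs(W[...,1]+119)<25)&(W[...,2]>104)&(W[...,2]<170);q=W[m];print(m.sum(),q.min(0),q.max(0),np.percentile(q[:,2],1))"
```

```text
t: 10.68
ee_pos: [545.3, -118.6, 96.2]
orientation: [-2.019, -2.401, 0.003]
ft_force: [0.6, -0.1, -0.3]
width: 61.6
grasp_force: 0.0
[-0.99031812  3.88190444 59.17228303]
113 [ 506.61934035 -135.38132574  130.93441246] [ 589.7248394  -100.3432251   169.93066837] 131.94492529652322
```

```bash
python3 -m creep '{"delta_pos":[[-0.001,0.004,0.02],[0,0,0.02],[0,0,0.012],[0,0,0.006],[0,0,0],[0,0,0]],"twist":[[0,0,0],[0,0,0],[0,0,0],[0,0,0],[0,0,0],[0,0,0]]}'
python3 -m creep '{"delta_pos":[[0,0,0],[0,0,0],[0,0,0],[0,0,0],[0,0,0],[0,0,0],[0,0,0],[0,0,0],[0,0,0],[0,0,0]],"twist":[[0,0,0],[0,0,0],[0,0,0],[0,0,0],[0,0,0],[0,0,0],[0,0,0],[0,0,0],[0,0,0],[0,0,0]]}' 0
```

```text
t: 11.23
ee_pos: [551.5, -119.3, 40.6]
orientation: [2.022, 2.404, 0.0]
ft_force: [-0.2, -0.3, -0.7]
width: 61.3
grasp_force: 0.0
t: 12.07
ee_pos: [550.4, -119.2, 39.9]
orientation: [-2.021, -2.404, 0.001]
ft_force: [-4.5, -1.8, 6.2]
width: 21.6
grasp_force: 30.0
```

```bash
python3 -m creep '{"delta_pos":[[0,0,-0.015],[0,0,-0.02],[0,0,-0.02],[-0.0223,-0.0145,0],[-0.0223,-0.0145,0],[-0.0223,-0.0145,0],[-0.0223,-0.0145,0],[-0.0223,-0.0145,0],[-0.0223,-0.0145,0],[-0.0223,-0.0145,0],[-0.0223,-0.0145,0],[0,0,0],[0,0,0.02],[0,0,0.02],[0,0,0.02],[0,0,0.015],[0,0,0.01],[0,0,0.01],[0,0,0.005],[0,0,0]],"twist":[[0,0,0],[0,0,0],[0,0,0],[0,0,0],[0,0,0],[0,0,0],[0,0,0],[0,0,0],[0,0,0],[0,0,0],[0,0,0],[0,0,0],[0,0,0],[0,0,0],[0,0,0],[0,0,0],[0,0,0],[0,0,0],[0,0,0],[0,0,0]]}'
```

```text
t: 13.73
ee_pos: [467.1, -314.5, -6.1]
orientation: [-2.021, -2.403, 0.0]
ft_force: [-0.0, 0.2, -2.6]
width: 21.6
grasp_force: 30.0
```

```bash
python3 -m creep '{"delta_pos":[[0,0,0.002],[0,0,0]],"twist":[[0,0,0],[0,0,0]]}'
```

```text
t: 13.9
ee_pos: [467.9, -315.2, -6.7]
orientation: [2.021, 2.404, 0.0]
ft_force: [-0.6, 0.1, -3.0]
width: 21.7
grasp_force: 30.0
```

```bash
python3 -m creep '{"delta_pos":[[0,0,0.001],[0,0,0]],"twist":[[0,0,0],[0,0,0]]}'; python3 -m creep '{"delta_pos":[[0,0,0],[0,0,0],[0,0,0],[0,0,0],[0,0,0],[0,0,0],[0,0,-0.01],[0,0,-0.03],[0,0,-0.04],[0,0,-0.04],[0,0,-0.04],[0,0,-0.04],[0,0,0]],"twist":[[0,0,0],[0,0,0],[0,0,0],[0,0,0],[0,0,0],[0,0,0],[0,0,0],[0,0,0],[0,0,0],[0,0,0],[0,0,0],[0,0,0],[0,0,0]]}' 0.55
python3 - <<'E'
from h import *
im,hsv,d,W=grab("top");np.savez("top1.npz",im=im,d=d)
v,u=np.mgrid[:384,:512]
a=cv2.resize(im[125:235,130:260,::-1],(390,330),interpolation=cv2.INTER_CUBIC)
im2,hs2,d2,W2=grab("scene");np.savez("scene1.npz",im=im2,d=d2)
b=cv2.resize(im2[150:230,270:370,::-1],(410,330),interpolation=cv2.INTER_CUBIC)
cv2.imwrite("pics/s6.png",np.hstack([a,b]))
lid=(W2[...,2]>14)&(W2[...,2]<24)&(abs(W2[...,0]-467)<75)&(abs(W2[...,1]+315)<75);q=W2[lid];A=np.c_[q[:,:2],np.ones(len(q))];s=np.linalg.lstsq(A,q[:,2],rcond=None)[0];print("lid slope",s,q[:,2].mean(),(q.min(0)+q.max(0))/2)
# brass castings by colour in both views inside the tray
for n,h,w in(("top",hsv,W),("scene",hs2,W2)):
    m=(h[...,0]>14)&(h[...,0]<32)&(h[...,1]>150)&(h[...,2]>90)&(w[...,0]>440)&(w[...,0]<680)&(w[...,1]>20)&(w[...,1]<290)&(w[...,2]>12)&(w[...,2]<60)
    k,l,st,c=cv2.connectedComponentsWithStats(m.astype(np.uint8))
    for i in range(1,k):
        if st[i,4]>5:
            p=w[l==i];print(n,st[i],p[p[:,2]>np.percentile(p[:,2],70)].mean(0).round(1),p[:,2].max().round(1))
E
```

```text
t: 14.07
ee_pos: [467.7, -315.2, -7.6]
orientation: [2.021, 2.404, 0.0]
ft_force: [1.5, -0.3, -3.7]
width: 21.1
grasp_force: 30.0
t: 15.15
ee_pos: [471.3, -317.6, 200.8]
orientation: [2.013, 2.394, 0.002]
ft_force: [1.5, -1.5, 0.9]
width: 48.1
grasp_force: 0.0
lid slope [-2.75308658e-03  8.67293627e-04  2.05933824e+01] 19.01183878157073 [ 468.76950504 -312.65887227   18.96421058]
top [182 179   9   8  51] [573.6 200.8  42.9] 53.4
top [214 195   8   9  59] [517.7 100.7  38.3] 57.2
top [196 202   8   9  58] [496.9 157.   38.3] 51.1
top [179 208   9   8  58] [480.7 209.5  39.1] 53.4
scene [314 196   6  12  31] [500.  156.1  43.4] 50.2
scene [299 202   8  14  70] [520.9 100.7  40.7] 50.7
```

View pics/s6.png

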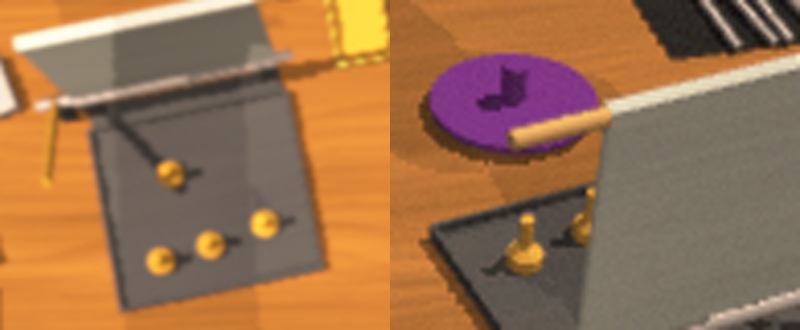

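The lid lies flat on the mat. Four castings stand in the tray at left-crop px (171,174), (160,261), (210,245) and (264,223).

```bash
python3 - <<'E'
from h import *
for c in((186.2,182.8),(217.7,199.3),(199.8,206.3),(183.3,211.8)): print(ray("top",*c,20).round(1))
for n,p in dict(A=(517,101),B=(496.5,157),C=(480.5,209.5),D=(573.5,201)).items(): print(n,tool([*p,60])[0].round(1))
print(tool([0,0,0])[1].round(3))
E
```

```text
[573.3 199.5  20. ]
[517.7  99.7  20. ]
[497.  156.8  20. ]
[480.9 209.3  20. ]
A [402.5 118.9 133.6]
B [461.2 108.3 133.3]
C [515.7 101.5 133.1]
D [491.4 191.7 133.5]
[[-0.171  0.985  0.004]
 [ 0.985  0.171 -0.003]
 [-0.003  0.003 -1.   ]]
```

```bash
python3 -m creep '{"delta_pos":[[0.0335,0.0097,0.011],[0.0335,0.0097,0.011],[0.0335,0.0097,0.011],[0.0335,0.0097,0.011],[0.0335,0.0097,0.011],[0.0335,0.0097,0.011],[0.0335,0.0097,0.011],[0.0335,0.0097,0.011],[0.0335,0.0097,0.011],[0.0335,0.0097,0.011],[0.0335,0.0097,0.011],[0.0335,0.0097,0.011],[0,0,0],[0,0,0],[0,0,0]],"twist":[[0,0,0],[0,0,0],[0,0,0],[0,0,0],[0,0,0],[0,0,0],[0,0,0],[0,0,0],[0,0,0],[0,0,0],[0,0,0],[0,0,0],[0,0,0],[0,0,0],[0,0,0]]}'
python3 -c "
from h import *
print(tool([517.3,100.5,-13])[0])"
```

```text
t: 16.5
ee_pos: [511.8, 100.8, 58.8]
orientation: [-2.02, -2.404, 0.004]
ft_force: [0.1, 0.3, 0.4]
width: 48.3
grasp_force: 0.0
[-1.23769452  5.59816481 71.78504214]
```

```bash
python3 -m creep '{"delta_pos":[[-0.001,0.004,0.02],[0,0,0.025],[0,0,0.02],[0,0,0.007],[0,0,0],[0,0,0],[0,0,0]],"twist":[[0,0,0],[0,0,0],[0,0,0],[0,0,0],[0,0,0],[0,0,0],[0,0,0]]}'
python3 -m creep '{"delta_pos":[[0,0,0],[0,0,0],[0,0,0],[0,0,0],[0,0,0],[0,0,0],[0,0,0],[0,0,0]],"twist":[[0,0,0],[0,0,0],[0,0,0],[0,0,0],[0,0,0],[0,0,0],[0,0,0],[0,0,0]]}' 0
```

```text
t: 17.08
ee_pos: [518.0, 100.4, -11.1]
orientation: [2.022, 2.403, 0.002]
ft_force: [-0.3, -0.5, 0.6]
width: 48.4
grasp_force: 0.0
t: 17.75
ee_pos: [517.3, 100.9, -12.1]
orientation: [2.022, 2.404, 0.0]
ft_force: [-0.9, 1.0, 1.8]
width: 9.5
grasp_force: 30.0
```

```bash
python3 -m creep '{"delta_pos":[[0,0,-0.02],[0,0,-0.03],[0,0,-0.025],[-0.0322,-0.0008,0],[-0.0322,-0.0008,0],[-0.0322,-0.0008,0],[-0.0322,-0.0008,0],[-0.0322,-0.0008,0],[-0.0322,-0.0008,0],[-0.0322,-0.0008,0],[-0.0322,-0.0008,0],[0,0,0],[0,0,0],[0,0,0.02],[0,0,0.025],[0,0,0.02],[0,0,0.008],[0,0,0],[0,0,0]],"twist":[[0,0,0],[0,0,0],[0,0,0],[0,0,0],[0,0,0],[0,0,0],[0,0,0],[0,0,0],[0,0,0],[0,0,0],[0,0,0],[0,0,0],[0,0,0],[0,0,0],[0,0,0],[0,0,0],[0,0,0],[0,0,0],[0,0,0]]}'
```

```text
t: 19.33
ee_pos: [554.8, -153.0, -10.3]
orientation: [-2.02, -2.405, 0.001]
ft_force: [0.5, -0.6, -0.5]
width: 9.5
grasp_force: 30.0
```

```bash
python3 -m creep '{"delta_pos":[[0,0,0],[0,0,0],[0,0,0],[0,0,-0.01],[0,0,-0.03],[0,0,-0.035]],"twist":[[0,0,0],[0,0,0],[0,0,0],[0,0,0],[0,0,0],[0,0,0]]}' 0.24
python3 -m creep '{"delta_pos":[[0.0316,-0.0004,0],[0.0316,-0.0004,0],[0.0316,-0.0004,0],[0.0316,-0.0004,0],[0.0316,-0.0004,0],[0.0316,-0.0004,0],[0.0316,-0.0004,0],[0.0316,-0.0004,0],[0.0316,-0.0004,0],[0.0316,-0.0004,0],[0,0,0],[0,0,0],[0,0,0]],"twist":[[0,0,0],[0,0,0],[0,0,0],[0,0,0],[0,0,0],[0,0,0],[0,0,0],[0,0,0],[0,0,0],[0,0,0],[0,0,0],[0,0,0],[0,0,0]]}' 0.5
python3 - <<'E'
from h import *
print(get_obs()["ee_pos"],tool([496.7,157,-12.5])[0].round(1))
im,h,d,w=grab("top")
m=(h[...,0]>14)&(h[...,0]<32)&(h[...,1]>150)&(h[...,2]>90)&(w[...,0]>440)&(w[...,0]<680)&(w[...,1]>-190)&(w[...,1]<290)&(w[...,2]>12)&(w[...,2]<60)
k,l,st,c=cv2.connectedComponentsWithStats(m.astype(np.uint8))
for i in range(1,k):
    if st[i,4]>15: print(st[i],ray("top",*c[i],20).round(1))
cv2.imwrite("pics/s7.png",cv2.resize(im[125:235,130:330,::-1],(600,330)))
E
```

```text
t: 19.83
ee_pos: [553.4, -153.6, 64.8]
orientation: [-2.02, -2.401, 0.003]
ft_force: [1.8, -0.0, 0.3]
width: 21.0
grasp_force: 0.0
t: 20.92
ee_pos: [497.2, 156.3, 65.5]
orientation: [2.021, 2.405, 0.001]
ft_force: [-0.6, -1.0, -0.2]
width: 43.9
grasp_force: 0.0
[497.21039711 156.28273724  65.50848257] [ 0.8 -0.4 78. ]
[294 182   8   8  54] [ 555.4 -153.6   20. ]
```

View pics/s7.png

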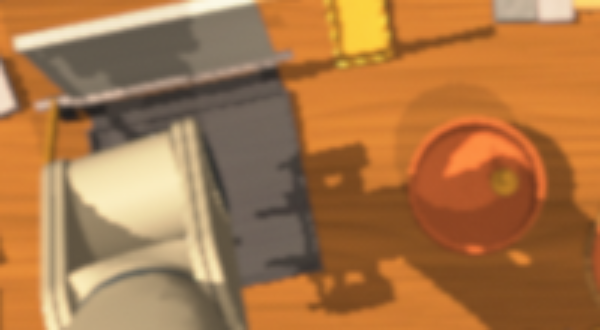

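Casting A stands in the pot at crop (503,180). The arm is over casting B.

```bash
python3 -m creep '{"delta_pos":[[0.001,0,0.025],[0,0,0.025],[0,0,0.02],[0,0,0.008],[0,0,0],[0,0,0]],"twist":[[0,0,0],[0,0,0],[0,0,0],[0,0,0],[0,0,0],[0,0,0]]}'
python3 -m creep '{"delta_pos":[[0,0,0],[0,0,0],[0,0,0],[0,0,0],[0,0,0],[0,0,0],[0,0,0],[0,0,0]],"twist":[[0,0,0],[0,0,0],[0,0,0],[0,0,0],[0,0,0],[0,0,0],[0,0,0],[0,0,0]]}' 0
```

```text
t: 21.47
ee_pos: [497.0, 156.7, -13.0]
orientation: [-2.023, -2.403, 0.001]
ft_force: [0.4, 0.7, -0.4]
width: 44.1
grasp_force: 0.0
t: 22.13
ee_pos: [497.0, 157.7, -12.8]
orientation: [2.022, 2.404, 0.001]
ft_force: [-1.1, -0.7, 6.7]
width: 8.9
grasp_force: 30.0
```

```bash
python3 -m creep '{"delta_pos":[[0,0,-0.02],[0,0,-0.03],[0,0,-0.025],[-0.0306,0.0005,0],[-0.0306,0.0005,0],[-0.0306,0.0005,0],[-0.0306,0.0005,0],[-0.0306,0.0005,0],[-0.0306,0.0005,0],[-0.0306,0.0005,0],[-0.0306,0.0005,0],[0,0,0],[0,0,0],[0,0,0.02],[0,0,0.025],[0,0,0.02],[0,0,0.008],[0,0,0],[0,0,0]],"twist":[[0,0,0],[0,0,0],[0,0,0],[0,0,0],[0,0,0],[0,0,0],[0,0,0],[0,0,0],[0,0,0],[0,0,0],[0,0,0],[0,0,0],[0,0,0],[0,0,0],[0,0,0],[0,0,0],[0,0,0],[0,0,0],[0,0,0]]}'
python3 -m creep '{"delta_pos":[[0,0,0],[0,0,0],[0,0,0],[0,0,-0.01],[0,0,-0.03],[0,0,-0.035],[0,0,0],[0,0,0]],"twist":[[0,0,0],[0,0,0],[0,0,0],[0,0,0],[0,0,0],[0,0,0],[0,0,0],[0,0,0]]}' 0.24
cat > look.py <<'E'
from h import *
im,h,d,w=grab("top")
m=(h[...,0]>14)&(h[...,0]<32)&(h[...,1]>150)&(h[...,2]>80)&(w[...,0]>440)&(w[...,0]<680)&(w[...,1]>-190)&(w[...,1]<290)&(w[...,2]>12)&(w[...,2]<60)
k,l,st,c=cv2.connectedComponentsWithStats(m.astype(np.uint8))
for i in range(1,k):
    if st[i,4]>15: p=ray("top",*c[i],20);print(st[i],p.round(1),"tool",tool([*p[:2],-12.5])[0].round(1))
E
python3 look.py
```

```text
t: 23.72
ee_pos: [542.3, -82.0, -11.4]
orientation: [-2.02, -2.405, 0.001]
ft_force: [-0.3, 0.7, -1.6]
width: 9.0
grasp_force: 30.0
t: 24.38
ee_pos: [544.7, -83.3, 66.8]
orientation: [2.019, 2.401, 0.004]
ft_force: [0.2, -0.6, 0.8]
width: 21.2
grasp_force: 0.0
[182 179   9   8  53] [574.5 200.   20. ] tool [273.6  78.8  77.7]
[179 208   9   8  59] [481.8 210.4  20. ] tool [299.8 -10.6  77.5]
```

```bash
python3 -m creep '{"delta_pos":[[0.0299,-0.0011,0],[0.0299,-0.0011,0],[0.0299,-0.0011,0],[0.0299,-0.0011,0],[0.0299,-0.0011,0],[0.0299,-0.0011,0],[0.0299,-0.0011,0],[0.0299,-0.0011,0],[0.0299,-0.0011,0],[0.0299,-0.0011,0],[0,0,0],[0,0,0],[0,0,0]],"twist":[[0,0,0],[0,0,0],[0,0,0],[0,0,0],[0,0,0],[0,0,0],[0,0,0],[0,0,0],[0,0,0],[0,0,0],[0,0,0],[0,0,0],[0,0,0]]}' 0.5
python3 -c "
from h import *
print(tool([481.2,210,-12.5])[0])"
```

```text
t: 25.52
ee_pos: [479.9, 209.1, 63.1]
orientation: [-2.021, -2.404, 0.003]
ft_force: [0.0, -0.7, 0.6]
width: 43.9
grasp_force: 0.0
[ 0.69186865  1.58274035 75.60489808]
```

```bash
python3 -m creep '{"delta_pos":[[0,0.001,0.025],[0,0,0.025],[0,0,0.018],[0,0,0.008],[0,0,0],[0,0,0]],"twist":[[0,0,0],[0,0,0],[0,0,0],[0,0,0],[0,0,0],[0,0,0]]}'
python3 -m creep '{"delta_pos":[[0,0,0],[0,0,0],[0,0,0],[0,0,0],[0,0,0],[0,0,0],[0,0,0],[0,0,0]],"twist":[[0,0,0],[0,0,0],[0,0,0],[0,0,0],[0,0,0],[0,0,0],[0,0,0],[0,0,0]]}' 0
python3 -c "
from h import *
p=[549,-119,0];print(tool(p)[0])"
```

```text
t: 26.02
ee_pos: [481.6, 209.0, -12.2]
orientation: [-2.023, -2.403, 0.001]
ft_force: [0.3, -0.4, 0.6]
width: 43.9
grasp_force: 0.0
t: 26.68
ee_pos: [481.7, 210.0, -11.8]
orientation: [2.022, 2.404, 0.0]
ft_force: [0.2, 0.1, 5.6]
width: 9.3
grasp_force: 30.0
[-335.69692179    9.81391945  -11.84658854]
```

```bash
python3 -m creep '{"delta_pos":[[0,0,-0.02],[0,0,-0.03],[0,0,-0.025],[-0.0336,0.004,0],[-0.0336,0.004,0],[-0.0336,0.004,0],[-0.0336,0.004,0],[-0.0336,0.004,0],[-0.0336,0.004,0],[-0.0336,0.004,0],[-0.0336,0.004,0],[-0.0336,0.004,0],[-0.0336,0.004,0],[0,0,0],[0,0,0],[0,0,0.02],[0,0,0.025],[0,0,0.02],[0,0,0.008],[0,0,0]],"twist":[[0,0,0],[0,0,0],[0,0,0],[0,0,0],[0,0,0],[0,0,0],[0,0,0],[0,0,0],[0,0,0],[0,0,0],[0,0,0],[0,0,0],[0,0,0],[0,0,0],[0,0,0],[0,0,0],[0,0,0],[0,0,0],[0,0,0],[0,0,0]]}'
python3 -m creep '{"delta_pos":[[0,0,0],[0,0,0],[0,0,0],[0,0,0],[0,0,-0.01],[0,0,-0.03],[0,0,-0.035],[0,0,0],[0,0,0]],"twist":[[0,0,0],[0,0,0],[0,0,0],[0,0,0],[0,0,0],[0,0,0],[0,0,0],[0,0,0],[0,0,0]]}' 0.24
python3 look.py
```

```text
t: 28.35
ee_pos: [576.7, -112.7, -11.7]
orientation: [-2.018, -2.403, 0.003]
ft_force: [0.0, 0.3, -0.4]
width: 9.1
grasp_force: 30.0
t: 29.1
ee_pos: [580.7, -114.8, 67.9]
orientation: [2.019, 2.4, 0.004]
ft_force: [-0.2, 0.0, -0.3]
width: 20.6
grasp_force: 0.0
[182 179   9   8  53] [574.1 199.7  20. ] tool [310.5  48.6  78.6]
```

```bash
python3 -m creep '{"delta_pos":[[0,0,0],[0,0,0],[0,0,0],[0,0,0],[0,0,0],[0,0,0],[0,0,0],[0,0,0],[0,0,0],[0,0,0]],"twist":[[0,0,-6.67],[0,0,-6.67],[0,0,-6.67],[0,0,-6.67],[0,0,-6.67],[0,0,-6.67],[0,0,-6.67],[0,0,-6.67],[0,0,-6.67],[0,0,0]]}' 0.5
python3 -c "
from h import *
print(tool([573.6,200.2,-12.5]),get_obs()['ee_pos'])"
```

```text
t: 29.98
ee_pos: [577.5, -114.1, 63.6]
orientation: [-0.542, -3.092, -0.0]
ft_force: [0.2, 0.7, 0.5]
width: 43.9
grasp_force: 0.0
(array([110.31007261, 294.244035  ,  76.31625578]), array([[-9.40471784e-01,  3.39863173e-01, -2.41818806e-03],
       [ 3.39862928e-01,  9.40474835e-01,  5.23863908e-04],
       [ 2.45228706e-03, -3.29173250e-04, -9.99996939e-01]])) [ 577.52534657 -114.05939394   63.64236747]
```

```bash
python3 -m creep '{"delta_pos":[[0.011,0.0294,0],[0.011,0.0294,0],[0.011,0.0294,0],[0.011,0.0294,0],[0.011,0.0294,0],[0.011,0.0294,0],[0.011,0.0294,0],[0.011,0.0294,0],[0.011,0.0294,0],[0.011,0.0294,0],[0,0,0],[0,0,0],[0,0,0]],"twist":[[0,0,0],[0,0,0],[0,0,0],[0,0,0],[0,0,0],[0,0,0],[0,0,0],[0,0,0],[0,0,0],[0,0,0],[0,0,0],[0,0,0],[0,0,0]]}'
python3 -c "
from h import *
print(tool([573.6,200.2,-12.5])[0])"
```

```text
t: 31.07
ee_pos: [575.6, 199.1, 64.1]
orientation: [-0.55, -3.092, 0.002]
ft_force: [-0.0, -0.3, -0.0]
width: 44.1
grasp_force: 0.0
[ 2.12661173  0.40070011 76.62279004]
```

```bash
python3 -m creep '{"delta_pos":[[0.002,0,0.025],[0,0,0.025],[0,0,0.019],[0,0,0.008],[0,0,0],[0,0,0]],"twist":[[0,0,0],[0,0,0],[0,0,0],[0,0,0],[0,0,0],[0,0,0]]}'
python3 -m creep '{"delta_pos":[[0,0,0],[0,0,0],[0,0,0],[0,0,0],[0,0,0],[0,0,0],[0,0,0],[0,0,0]],"twist":[[0,0,0],[0,0,0],[0,0,0],[0,0,0],[0,0,0],[0,0,0],[0,0,0],[0,0,0]]}' 0
python3 -c "
from h import *
print(tool([544,-149,0])[0], get_obs()['qpos'])
r=tool([0,0,0])[1];print(r.T@(np.array([549-30*.985,-119-30*.171,0])-get_obs()['ee_pos']))"
```

```text
t: 31.57
ee_pos: [574.5, 199.4, -12.1]
orientation: [-0.551, -3.092, 0.001]
ft_force: [0.2, 0.1, -0.0]
width: 43.9
grasp_force: 0.0
t: 32.23
ee_pos: [574.6, 200.4, -11.8]
orientation: [0.548, 3.093, 0.0]
ft_force: [-0.9, 0.1, 5.0]
width: 9.7
grasp_force: 30.0
[ -91.2846535  -338.69332224  -11.83028752] [ 3.16066676e-01  6.78072009e-01  1.75870509e+00 -4.75514276e-06
  7.04487336e-01 -9.04036453e-01]
[ -59.68488806 -323.7710504   -11.83550515]
```

```bash
python3 -m creep '{"delta_pos":[[0,0,-0.02],[0,0,-0.03],[0,0,-0.025],[-0.006,-0.0324,0],[-0.006,-0.0324,0],[-0.006,-0.0324,0],[-0.006,-0.0324,0],[-0.006,-0.0324,0],[-0.006,-0.0324,0],[-0.006,-0.0324,0],[-0.006,-0.0324,0],[-0.006,-0.0324,0],[-0.006,-0.0324,0],[0,0,0],[0,0,0],[0,0,0.02],[0,0,0.025],[0,0,0.02],[0,0,0.008],[0,0,0]],"twist":[[0,0,0],[0,0,0],[0,0,0],[0,0,0],[0,0,0],[0,0,0],[0,0,0],[0,0,0],[0,0,0],[0,0,0],[0,0,0],[0,0,0],[0,0,0],[0,0,0],[0,0,0],[0,0,0],[0,0,0],[0,0,0],[0,0,0],[0,0,0]]}'
python3 -m creep '{"delta_pos":[[0,0,0],[0,0,0],[0,0,0],[0,0,0],[0,0,-0.01],[0,0,-0.03],[0,0,-0.04],[0,0,-0.03],[0,0,0]],"twist":[[0,0,0],[0,0,0],[0,0,0],[0,0,0],[0,0,0],[0,0,0],[0,0,0],[0,0,0],[0,0,0]]}' 0.24
python3 - <<'E'
from h import *
print(tool([467.5,-315,100]))
E
```

```text
t: 33.9
ee_pos: [518.6, -123.1, -11.6]
orientation: [-0.546, -3.091, -0.001]
ft_force: [0.8, -0.8, -1.1]
width: 9.5
grasp_force: 30.0
t: 34.65
ee_pos: [523.6, -125.7, 106.5]
orientation: [0.547, 3.083, -0.001]
ft_force: [0.7, 0.2, 0.4]
width: 21.4
grasp_force: 0.0
(array([ -12.37309174, -197.06961911,    6.46294913]), array([[-9.39004607e-01,  3.43754708e-01,  1.01513279e-02],
       [ 3.43745753e-01,  9.39058962e-01, -2.66891069e-03],
       [-1.04501461e-02,  9.83356430e-04, -9.99944912e-01]]))
```

```bash
python3 -m creep '{"delta_pos":[[-0.0016,-0.028,0],[-0.0016,-0.028,0],[-0.0016,-0.028,0],[-0.0016,-0.028,0],[-0.0016,-0.028,0],[-0.0016,-0.028,0],[-0.0016,-0.028,0],[0,0,0],[0,0,0],[0,0,0]],"twist":[[0,0,0],[0,0,0],[0,0,0],[0,0,0],[0,0,0],[0,0,0],[0,0,0],[0,0,0],[0,0,0],[0,0,0]]}' 0.6
python3 look.py
python3 - <<'E'
from h import *
print(tool([467.7,-315,-8])[0])
im,hsv,d,W=grab("top");im2,h2,d2,W2=grab("scene")
print("scene knob",(lambda q:((q.min(0)+q.max(0))/2,len(q)))(W2[(W2[...,2]>30)&(W2[...,2]<56)&(abs(W2[...,0]-467)<40)&(abs(W2[...,1]+315)<25)]))
# pot rim circle
m=(W[...,2]>48)&(W[...,2]<75)&(abs(W[...,0]-549)<85)&(abs(W[...,1]+119)<85)
cs,_=cv2.findContours(m.astype(np.uint8),cv2.RETR_EXTERNAL,cv2.CHAIN_APPROX_NONE);e=cv2.fitEllipse(max(cs,key=cv2.contourArea));print("pot",e,ray("top",*e[0],60))
cv2.imwrite("pics/s8.png",np.hstack([cv2.resize(im[125:235,130:330,::-1],(500,275)),cv2.resize(im2[150:250,150:260,::-1],(300,275))]))
E
```

```text
t: 35.48
ee_pos: [462.4, -312.0, 100.0]
orientation: [-0.549, -3.093, -0.001]
ft_force: [-1.5, 1.0, 1.4]
width: 52.9
grasp_force: 0.0
[280 175   8   9  58] [ 577.2 -110.8   20. ] tool [-38.7 227.9 112.5]
[293 181   9   9  60] [ 555.8 -152.8   20. ] tool [-33.  181.2 112.5]
[271 186   8   9  56] [542.8 -81.2  20. ] tool [  3.8 243.9 112.5]
[284 193   8   9  57] [ 518.4 -121.2   20. ] tool [ 12.9 197.9 112.5]
[ -6.00690797  -1.47283242 107.90293911]
scene knob (array([ 469.92956011, -313.18277119,   42.80633337]), 67)
pot ((287.8642272949219, 186.19068908691406), (44.200599670410156, 44.51265335083008), 80.4223403930664) [ 547.87782896 -121.06414337   60.        ]
```

View pics/s8.png

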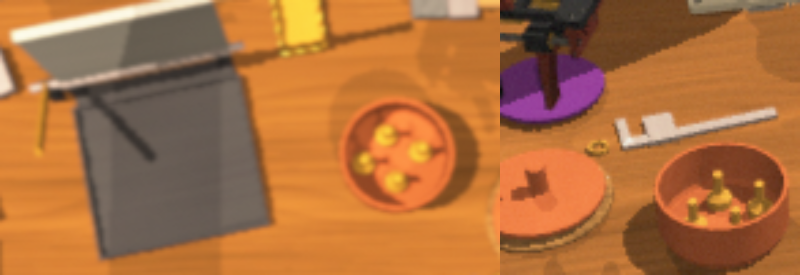

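All four castings stand in the pot (left crop ~400,158) and the tray is empty. The lid is on the mat, below and beside the open gripper.

```bash
python3 -m creep '{"delta_pos":[[-0.005,-0.0015,0.025],[0,0,0.03],[0,0,0.025],[0,0,0.02],[0,0,0.007],[0,0,0],[0,0,0]],"twist":[[0,0,0],[0,0,0],[0,0,0],[0,0,0],[0,0,0],[0,0,0],[0,0,0]]}'
python3 -m creep '{"delta_pos":[[0,0,0],[0,0,0],[0,0,0],[0,0,0],[0,0,0],[0,0,0],[0,0,0],[0,0,0]],"twist":[[0,0,0],[0,0,0],[0,0,0],[0,0,0],[0,0,0],[0,0,0],[0,0,0],[0,0,0]]}' 0
python3 -c "
from h import *
r=tool([0,0,0])[1];print(r.T@np.array([548.5-467.7,-119.6+315,0]),get_obs()['ee_pos'])"
```

```text
t: 36.22
ee_pos: [467.2, -315.2, -6.8]
orientation: [-0.547, -3.094, -0.0]
ft_force: [-0.2, -0.9, 0.7]
width: 52.7
grasp_force: 0.0
t: 36.88
ee_pos: [467.1, -315.7, -6.5]
orientation: [0.548, 3.093, -0.0]
ft_force: [0.1, 0.8, 6.3]
width: 21.6
grasp_force: 30.0
[-8.69382032e+00  2.11268117e+02  4.94522833e-03] [ 467.13163673 -315.69861523   -6.54123075]
```

```bash
python3 -m creep '{"delta_pos":[[0,0,-0.015],[0,0,-0.02],[0,0,-0.025],[0,0,-0.025],[-0.0011,0.0264,0],[-0.0011,0.0264,0],[-0.0011,0.0264,0],[-0.0011,0.0264,0],[-0.0011,0.0264,0],[-0.0011,0.0264,0],[-0.0011,0.0264,0],[-0.0011,0.0264,0],[0,0,0],[0,0,0],[0,0,0],[0,0,0]],"twist":[[0,0,0],[0,0,0],[0,0,0],[0,0,0],[0,0,0],[0,0,0],[0,0,0],[0,0,0],[0,0,0],[0,0,0],[0,0,0],[0,0,0],[0,0,0],[0,0,0],[0,0,0],[0,0,0]]}'
python3 - <<'E'
from h import *
im,h,d,W=grab("scene");print(get_obs()["ee_pos"],tool([548.5,-119.6,41.6])[0])
q=W[(abs(W[...,2]-99)<4)&(abs(W[...,0]-549)<85)&(abs(W[...,1]+119)<85)&(h[...,0]<14)];print(len(q),q.min(0),q.max(0),(q.min(0)+q.max(0))/2)
A=np.c_[q[:,:2],np.ones(len(q))];print(np.linalg.lstsq(A,q[:,2],rcond=None)[0])
q=W[(W[...,2]>8)&(W[...,2]<58)&(abs(W[...,0]-549)<85)&(abs(W[...,1]+119)<85)&(h[...,0]<14)];print("pot wall",q.min(0),q.max(0))
E
```

```text
t: 38.22
ee_pos: [547.0, -121.0, 77.6]
orientation: [-0.549, -3.092, 0.0]
ft_force: [0.0, -0.8, -3.5]
width: 21.6
grasp_force: 30.0
[ 547.06603051 -121.1502783    77.65912476] [-0.83331434  1.95827071 36.05815959]
460 [ 480.64776916 -190.43515893   96.33813977] [621.75804875 -49.56922308 102.99643032] [ 551.20290895 -120.00219101   99.66728504]
[-1.02363008e-02  1.01156070e-03  1.07736398e+02]
pot wall [ 500.29566775 -190.71797242    8.00978515] [621.05140208 -51.80001536  57.85737591]
```

```bash
python3 -m creep '{"delta_pos":[[0,0,0.01],[0,0,0.008],[0,0,0.006],[0,0,0.005],[0,0,0.004],[0,0,0.002],[0,0,0],[0,0,0]],"twist":[[0,0,0],[0,0,0],[0,0,0],[0,0,0],[0,0,0],[0,0,0],[0,0,0],[0,0,0]]}'
```

```text
t: 38.93
ee_pos: [547.8, -120.3, 42.8]
orientation: [-0.548, -3.093, -0.0]
ft_force: [-0.0, -0.3, -3.1]
width: 21.4
grasp_force: 30.0
```

```bash
python3 -m creep '{"delta_pos":[[0,0,0.001],[0,0,0]],"twist":[[0,0,0],[0,0,0]]}'
```

```text
t: 39.1
ee_pos: [547.9, -120.3, 42.1]
orientation: [0.548, 3.093, -0.0]
ft_force: [-0.1, -0.8, -2.8]
width: 21.3
grasp_force: 30.0
```

```bash
python3 -m creep '{"delta_pos":[[0,0,0.0005],[0,0,0],[0,0,0],[0,0,0],[0,0,0],[0,0,-0.01],[0,0,-0.03],[0,0,-0.035],[0,0,-0.035],[0,0,-0.035],[0,0,-0.035],[0,0,-0.03],[0,0,-0.03],[0,0,0]],"twist":[[0,0,0],[0,0,0],[0,0,0],[0,0,0],[0,0,0],[0,0,6.67],[0,0,6.67],[0,0,6.67],[0,0,6.67],[0,0,6.67],[0,0,6.67],[0,0,6.67],[0,0,6.67],[0,0,6.67]]}' 0.6
python3 - <<'E'
from h import *
im,h,d,W=grab("scene")
q=W[(abs(W[...,2]-67)<7)&(abs(W[...,0]-549)<80)&(abs(W[...,1]+119)<80)&(h[...,0]<14)];print(len(q),np.median(q[:,2]),(q.min(0)+q.max(0))/2)
A=np.c_[q[:,:2],np.ones(len(q))];print(np.linalg.lstsq(A,q[:,2],rcond=None)[0])
# rod now
m=(W[...,2]>235)&(W[...,2]<285)&(W[...,0]>660)&(W[...,0]<740)&(W[...,1]>0)&(W[...,1]<70)&(h[...,1]>70);p=W[m];print("rod",len(p),p.mean(0),p.min(0),p.max(0))
v,u=np.nonzero(m);print(u.min(),u.max(),v.min(),v.max())
print(tool([701.5,45.4,270]))
E
```

```text
t: 40.27
ee_pos: [550.8, -121.0, 288.2]
orientation: [2.023, 2.391, 0.007]
ft_force: [-0.7, -1.2, -0.4]
width: 52.9
grasp_force: 0.0
1292 67.17427397863264 [ 549.22867951 -119.34883924   67.08935087]
[-7.23763341e-03  2.87368214e-03  7.14434713e+01]
rod 105 [705.18767111  44.39330163 264.03757029] [694.88969533  22.78311843 257.07509823] [711.89762039  69.63390463 268.87216376]
298 318 177 186
(array([139.9185543 , 176.22175446,  16.09957713]), array([[-0.15899208,  0.98725507,  0.00699672],
       [ 0.98727603,  0.1590072 , -0.00165797],
       [-0.00274937,  0.00664409, -0.99997415]]))
```

The lid is seated level at 67 mm. Back to the cover's rod.

```bash
python3 -m creep '{"delta_pos":[[0.02,0.0252,0],[0.02,0.0252,0],[0.02,0.0252,0],[0.02,0.0252,0],[0.02,0.0252,0],[0.02,0.0252,0],[0.02,0.0252,0],[0,0,0],[0,0,0],[0,0,0]],"twist":[[0,0,0],[0,0,0],[0,0,0],[0,0,0],[0,0,0],[0,0,0],[0,0,0],[0,0,0],[0,0,0],[0,0,0]]}'
python3 -c "
from h import *
print(tool([701.4,45.4,210])[0],tool([0,0,0])[1][:,1])"
```

```text
t: 41.15
ee_pos: [696.5, 47.6, 280.1]
orientation: [-2.019, -2.405, 0.003]
ft_force: [-0.2, -0.4, -0.2]
width: 53.2
grasp_force: 0.0
[-2.99854506  4.56992515 70.13613494] [ 0.98488218  0.17321027 -0.00230328]
```

```bash
python3 -m creep '{"delta_pos":[[-0.003,0.004,0.01],[0,0,0.025],[0,0,0.02],[0,0,0.014],[0,0,0],[0,0,0]],"twist":[[0,0,0],[0,0,0],[0,0,0],[0,0,0],[0,0,0],[0,0,0]]}'
python3 -m creep '{"delta_pos":[[0,0,0],[0,0,0],[0,0,0],[0,0,0],[0,0,0],[0,0,0],[0,0,0],[0,0,0],[0,0,0]],"twist":[[0,0,0],[0,0,0],[0,0,0],[0,0,0],[0,0,0],[0,0,0],[0,0,0],[0,0,0],[0,0,0]]}' 0
```

```text
t: 41.65
ee_pos: [701.3, 44.8, 211.7]
orientation: [-2.022, -2.403, 0.002]
ft_force: [-0.3, -0.2, 0.2]
width: 52.9
grasp_force: 0.0
t: 42.4
ee_pos: [701.8, 45.7, 212.6]
orientation: [-2.022, -2.404, 0.0]
ft_force: [-1.8, -1.1, 2.7]
width: 11.0
grasp_force: 30.0
```

```bash
python3 -m creep '{"delta_pos":[[0,-0.0109,-0.0002],[0,-0.0109,0.0004],[0,-0.0108,0.001],[0,-0.0107,0.0016],[0,-0.0106,0.0022],[0,-0.0105,0.0028],[0,-0.0103,0.0033],[0,-0.0101,0.0039],[0,-0.0099,0.0045],[0,-0.0096,0.005],[0,-0.0093,0.0055],[0,-0.009,0.0061],[0,-0.0087,0.0066],[0,-0.0083,0.007],[0,-0.0079,0.0075],[0,0,0],[0,0,0],[0,0,0],[0,0,0]],"twist":[[0,0,0],[0,0,0],[0,0,0],[0,0,0],[0,0,0],[0,0,0],[0,0,0],[0,0,0],[0,0,0],[0,0,0],[0,0,0],[0,0,0],[0,0,0],[0,0,0],[0,0,0],[0,0,0],[0,0,0],[0,0,0],[0,0,0]]}'
cat > ang.py <<'E'
from h import *
im,h,d,W=grab("scene");np.savez("last.npz",im=im,d=d);c,s=.985,.1713
X=W[...,0]*c+W[...,1]*s;Y=-W[...,0]*s+W[...,1]*c;Z=W[...,2]
# panel points: light, unsaturated; tray frame: hinge at X~689, centre Y~63
m=(h[...,1]<70)&(h[...,2]>90)&(Y>-25)&(Y<140)&(X>530)&(X<675)&(Z>85)&(Z<215)
a=np.polyfit(X[m],Z[m],1);b=np.polyfit(Z[m],X[m],1)
print(m.sum(),"angle",np.arctan(-a[0]),np.arctan2(1,-b[0]),"resid",(Z[m]-np.polyval(a,X[m])).std())
st=(h[...,1]>110)&(Y>168)&(Y<205)&(X>570)&(X<690)&(Z>70)&(Z<175)
if st.sum()>10: print(st.sum(),"stay",np.arctan(-np.polyfit(X[st],Z[st],1)[0]))
o=get_obs();print(o["ee_pos"],"rod z angle",np.arcsin(np.clip((o["ee_pos"][2]+53.5-66)/195,-1,1)))
E
python3 ang.py
```

```text
t: 43.98
ee_pos: [555.4, 20.1, 154.0]
orientation: [-2.021, -2.403, 0.004]
ft_force: [2.8, -0.5, -7.9]
width: 11.3
grasp_force: 30.0
3541 angle 0.7855857087184858 0.7884732718380308 resid 2.729568597638458
208 stay 0.7718280528912027
[555.67137022  20.16111972 154.2264529 ] rod z angle 0.8136548178601015
```

Panel fit gives 0.787 rad. Releasing.

```bash
python3 -m creep '{"delta_pos":[[0,0,0],[0,0,0],[0,0,0],[0,0,0],[0,0,0],[0,0,0],[0,0,0],[0,0,-0.02],[0,0,-0.04],[0,0,-0.04],[0,0,-0.03],[0,0,0],[0,0,0]],"twist":[[0,0,0],[0,0,0],[0,0,0],[0,0,0],[0,0,0],[0,0,0],[0,0,0],[0,0,0],[0,0,0],[0,0,0],[0,0,0],[0,0,0],[0,0,0]]}' 0.7
python3 -m creep '{"delta_pos":[[-0.03,-0.02,0],[-0.03,-0.02,0],[-0.03,-0.02,0],[-0.03,-0.02,0],[-0.03,-0.02,0],[0,0,0],[0,0,0],[0,0,0],[0,0,0],[0,0,0]],"twist":[[0,0,0],[0,0,0],[0,0,0],[0,0,0],[0,0,0],[0,0,0],[0,0,0],[0,0,0],[0,0,0],[0,0,0]]}'
python3 ang.py; python3 -c "
import numpy as np,cv2
cv2.imwrite('pics/s9.png',np.load('last.npz')['im'][100:330,150:420,::-1])"
```

```text
t: 45.12
ee_pos: [557.7, 20.4, 287.2]
orientation: [2.02, 2.402, 0.004]
ft_force: [0.3, -0.0, -0.6]
width: 61.2
grasp_force: 0.0
t: 45.95
ee_pos: [484.1, -143.5, 284.7]
orientation: [-2.02, -2.405, 0.0]
ft_force: [-0.4, 0.9, -0.7]
width: 61.5
grasp_force: 0.0
3559 angle 0.7892268566510063 0.79198362279731 resid 2.679792546430751
209 stay 0.7691185402556646
[ 484.09401178 -143.53736991  284.78409827] rod z angle 1.5707963267948966
```

View pics/s9.png

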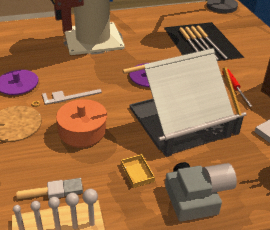

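The lid is on the pot (82,120). The cover lies in line with the stay arm (230,90) at 0.79 rad, and the arm is clear of everything.

```bash
python3 -c "
from workcell import *
print(close_job())"
```

```text
the job is handed in; nothing more can be done
None
```

I handed the job in at about 46 s: all four castings are in the pot, the lid is seated level, and the cover is left at about 0.79 rad (45 degrees) by camera measurement; the hand-in returned no verdict.

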